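Cash up the laundry tokens on the counting tray

TASK

The tokens from the washing machine's coin box have been tipped out on the counting tray, with one or two steel rings (discs with a hole) that people fed in instead. Put the rings in the open white dish, open the tray's trough, sweep all the tokens into it and shut its lid on them, and roll the black thumbwheel with a fingertip, click by click, until the tally's pointer stands at the number of tokens (the long mark nearest the robot is nil). Leave the jar, the cotton reel and the tin where they are.

Things in the scene. Friction and masses are not known exactly. Their poses are not given: they have to be found in the camera images.
- tray: grey counting tray, fixed, 240 (x) by 312 mm (y), yaw up to 0.2 rad. Origin on the worktop under it; x away from the robot, y left, z up. In this frame, mm: the board's top is at z 20, x -113..113, y -61..130; the trough lies right of it; rims 7 wide, top z 28, go round board and trough, none between them. The tally's housing, left: x -80..80, y 137..193, top z 36.
- board_mid (a point): middle of the flat counting board's top (tray frame 0, 34.5, 20 mm)
- trough_mid (a point): middle of the trough's floor (tray frame 0, -86, 10 mm). The trough runs along the board's right edge, x -113..113, y -111..-61 mm; its floor is 10 mm below the board and 18 mm below the rims, on which the lid lies when shut.
- lid (a joint): angle of the trough's lid, rad: 0 shut, grows as it opens, up to 1.95; starts shut or slightly ajar. It turns about a line along the tray's x on the trough's outer (right) wall. Stiff hinge: it stays where it is left, also open; about 1 N at the free edge moves it. No latch: shut, it rests on the rims.
- lid_hinge (a point): middle of the lid's hinge line (tray frame 0, -118.5, 31 mm)
- lid_grip (a point): middle of the upright finger grip on the lid, 56.5 mm from the hinge line and 16 mm above the lid's mid-plane: 14 mm wide (along tray x), 7 mm thick, its top 7.5 mm above this point and its foot 14 mm below. The lid is a clear panel in a grey frame, 228 mm long, 61 mm deep, 4.5 mm thick; shut, its upper face is at z 33 mm of the tray frame.
- wheel (a joint): angle of the tally's thumbwheel, rad. One click is 0.5236 (30 degrees); a detent pulls it into each click. 0 is nil, n clicks show n; stops just below 0 and above 7. It grows as the wheel's top is rolled away from the robot (tray +x). Starts at nil, one or two (the last count).
- wheel_top (a point): topmost point of the knurled black thumbwheel (tray frame 0, 154, 50 mm). Axle along tray y, 24 mm below; 48 mm across its 24 ribs (1.8 mm high, 6 mm apart), 12 mm wide, 14 mm proud of the housing's flat top. About 1.5 N along the rim turns it a click: press the top with a fingertip (3 to 10 N) and drag along tray x, 12.6 mm a click.
- pointer (a joint): travel of the tally's small white pointer, m: geared to the wheel, 0.008 a click. It runs along a dark scale on the housing's top, left of the wheel, with eight white marks 8 mm apart along tray x: nil (a long mark, nearest the robot), 1, 2, 3, 4, 5 (long), 6, 7.
- token0_c (a point): plain steel laundry token, a flat disc without a hole, 28 mm across, 5 mm thick; point at its centre, half-way up. Lies on the tray's board at first. May be absent (None): each run has four to six tokens.
- token1_c (a point): plain steel laundry token, a flat disc without a hole, 28 mm across, 5 mm thick; point at its centre, half-way up. Lies on the tray's board at first. May be absent (None): each run has four to six tokens.
- token2_c (a point): plain steel laundry token, a flat disc without a hole, 28 mm across, 5 mm thick; point at its centre, half-way up. Lies on the tray's board at first. May be absent (None): each run has four to six tokens.
- token3_c (a point): plain steel laundry token, a flat disc without a hole, 28 mm across, 5 mm thick; point at its centre, half-way up. Lies on the tray's board at first. May be absent (None): each run has four to six tokens.
- token4_c (a point): plain steel laundry token, a flat disc without a hole, 28 mm across, 5 mm thick; point at its centre, half-way up. Lies on the tray's board at first. May be absent (None): each run has four to six tokens.
- token5_c (a point): plain steel laundry token, a flat disc without a hole, 28 mm across, 5 mm thick; point at its centre, half-way up. Lies on the tray's board at first. May be absent (None): each run has four to six tokens.
- ring0_c (a point): flat steel ring (hardware washer), 30 mm across, 5 mm thick, with a 17 mm hole; point at its centre, half-way up. Lies on the tray's board among the tokens at first. May be absent (None): each run has one or two.
- ring1_c (a point): flat steel ring (hardware washer), 30 mm across, 5 mm thick, with a 17 mm hole; point at its centre, half-way up. Lies on the tray's board among the tokens at first. May be absent (None): each run has one or two.
- dish: small open white ceramic bowl, loose, 104 mm across the mouth, 32 mm high, narrower at the foot, origin at the centre of its underside; on the worktop left or right of the tray
- pot_2: closed round jar, 84 mm across, 27 mm high, loose, on the other side of the tray; not part of the job
- cotton_reel_2: wooden cotton reel, 30 mm across, 40 mm high, standing loose; not part of the job
- tin_1: upright tin can, 57 mm across, 72 mm high, loose, right of the tray towards the wall; not part of the job

How it is judged:
By the outcome, as a careful person would: the job done as asked, in the order asked, and still so for the second after the job is handed in, with the robot touching nothing.
Of token0, token1, token2, token3, token4, token5 only 4 to 6 are there at a start; the rules pass over those that are not, and their reading is None.
Of ring0, ring1 only 1 to 2 are there at a start; the rules pass over those that are not, and their reading is None.
At some moment in a run one of token0, token1, token2, token3, token4, token5 may be knocked a few centimetres aside while the robot is not near it.
Once in a run the grip may slacken for a moment while it holds something.
It also fails if it takes over 208 s, if anything falls off the work surface, if the arm or the gripper's body presses on something with over 40 N, if the wrist force passes 120 N, or if a joint passes its speed limit or range.

ROBOT

A 6-joint arm with a two-finger parallel gripper is mounted at the origin on a cart in front of the work surface, level with it; the furniture and walls round the work are solid. World frame = base frame: x ahead of the robot, y to its left, z up, the work surface at z = 0. Lengths are in m, angles in rad, forces in N, time in s.
With the tool pointing down it reaches from about 0.25 to 0.725 m from the base axis. Payload 4 kg.
Tool frame: the origin (TCP) lies midway between the tips of the shut fingers; the grasp point (between the pads) lies bot.tcp_to_grasp behind it (bot.tcp_to_grasp is the distance from the TCP to the grasp point, in m); z points along the fingers, y is the line along which they close (so a half turn about z gives the same grasp; the last joint's range is limited). The gripper opens to 85 mm and grips with 20 to 120 N. Pads are 22 mm wide; open, the fingers measure 114 mm over their backs; the gripper's body (76 mm by 85 mm) begins 54 mm behind the grasp point. The pads swing forward as they close: fully open they stand 13 mm farther back than shut.
Start: joints at [1.161, 0.241, 0.005, 1.335, 0, 1.571], TCP at [0.199, 0.459, 0.231] pointing down, gripper open.
Joint ranges: [-2.72, 2.72], [-1.05, 1.87], [-1.09, 1.28], [-1.99, 2.15], [-1.42, 1.44], [-3.14, 3.14]. Speed limits (rad/s): [2.79, 2.79, 3.14, 3.14, 3.14, 3.14].

INTERFACE

Orientations are given as a unit quaternion [x, y, z, w].
In Python, from workcell import readout, camera, bot gives the robot as it stands. The module is installed in compiled form; this text tells all that it offers.
- The arm moves only by the tool jog_arm, never from a script. Its argument "motion" is a list of rows, each an object of numbers: "x", "y", "z": the shift along the tool's x, y, z in mm; "spin": the turn about the tool's z in degrees; "fingers": the closure, from -1 (fully open) to 1 (shut). A call has 1 to 8 rows; each row is the pose to reach, as a shift and turn from the pose commanded when the call began, along the tool's axes at that moment; what a row does not reach only later rows make up. A row lasts 1/8 s, in which the tool goes at most 62.5 mm and 10.7 degrees, less where a joint would pass 70% of its speed; a pose out of reach is approached as far as the arm can. A call with a gripper value outside its range is refused whole. The fingers move at their own pace and stop on an object; the grip force is fixed at half the most. Time passes only in rows, so rows that repeat a pose let the fingers close. It gives the time, the measured TCP pose, the force, the opening and the grip force at its end, in the units of the state.
- readout.get_obs(): the state, without advancing time (a new reading comes with each control period).
- camera(name): name is "scene" or "side" or "wrist"; returns a dict with "pixels" (384x512x3 uint8, red, green, blue), "K" (3x3 intrinsics, pixels), "rvec" (rotation vector, rad) and "tvec" (3), from world to camera coordinates, as OpenCV has them. Camera axes: x right, y down, z forward; pixel columns grow to the right and rows downward; lengths in m; the calibration is good to about 2 mm. A picture is of the moment at which its call begins. There is no depth.
- bot.job_done(): hands the job in; it is judged then, once.
The state is a dict: "clock": time; "joint_pos": joint angles; "joint_vel": joint speeds; "tau": joint torques, N m; "eef_pos": TCP position; "tool_rot": TCP orientation; "ft_force": force on the tool from outside, world axes, zero at the start; "ft_torque": the same for the moment, N m; "grip_width": finger opening in m; "grasp_force": force on a finger pad.
Only numpy, scipy, OpenCV 4.12 (cv2) and the standard library are available. Lean on these libraries where they do the work, as an engineer would, in place of code of your own. Each camera call takes 0.05 s, during which the arm holds its last target. There are 200 camera calls.

## Working session

There is one attempt and no reset: what is moved stays moved. The work goes in short steps, Python scripts to look and compute and a tool call to move; the robot and the scene stay as the last step left them, time stands still between calls to the robot, and variables do not carry over. Pictures are saved under pics/ and viewed, at most 17 in all, crops included, and the job is handed in when it is done.

Besides the shell and the picture viewer there is one more tool, called as name(argument=value, ...) on one line, values as JSON. jog_arm: Moves the arm, as the interface text tells. Its arguments: {"type":"object","properties":{"motion":{"type":"array"}},"required":["motion"]}

```bash
mkdir -p pics; cat > h.py <<'E'
import numpy as np,cv2
from workcell import readout,camera,bot
from scipy.spatial.transform import Rotation as R
def shot(n,f):
    c=camera(n); cv2.imwrite('pics/'+f+'.png',c['pixels'][:,:,::-1]); np.savez('pics/'+f,**c); return c
def ray(c,uv,z):
    uv=np.atleast_2d(uv).astype(float); Rm=cv2.Rodrigues(np.array(c['rvec']).reshape(3,1))[0]; o=-Rm.T@np.array(c['tvec']).ravel()
    d=np.c_[uv,np.ones(len(uv))]@np.linalg.inv(c['K']).T@Rm
    return o+d*((z-o[2])/d[:,2])[:,None]
def proj(c,p): return cv2.projectPoints(np.atleast_2d(p).astype(float),np.array(c['rvec']).reshape(3,1),np.array(c['tvec']).reshape(3,1),np.array(c['K']),None)[0].reshape(-1,2)
E
python3 - <<'E'
from h import *
a=shot('scene','s0');b=shot('side','d0')
w=shot('wrist','w0')
for c in(a,b,w):
    Rm=cv2.Rodrigues(np.array(c['rvec']).reshape(3,1))[0];print(-Rm.T@np.array(c['tvec']).ravel())
o=readout.get_obs();print({k:np.round(v,3) for k,v in o.items()},bot.tcp_to_grasp)
E
```

```text
[ 0.11141363 -0.75376104  0.71331352]
[ 0.4650487  -0.93070464  0.64676506]
[0.12774788 0.48851045 0.37239172]
{'clock': np.float64(0.15), 'joint_pos': array([1.161, 0.241, 0.004, 1.335, 0.   , 1.571]), 'joint_vel': array([-0.002, -0.001,  0.004, -0.002, -0.002, -0.001]), 'tau': array([ 0.0000e+00, -3.7263e+01,  2.5264e+01,  1.2000e-02,  0.0000e+00,
       -0.0000e+00]), 'eef_pos': array([0.199, 0.458, 0.231]), 'tool_rot': array([ 0.203,  0.979, -0.001, -0.   ]), 'ft_force': array([ 0.157,  0.619, -0.589]), 'ft_torque': array([-0.011,  0.065, -0.003]), 'grasp_force': np.float64(0.0), 'grip_width': np.float64(0.086)} 0.0187
```

View pics/s0.png

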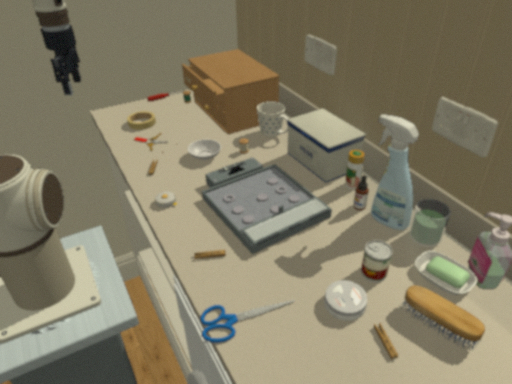

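View pics/d0.png

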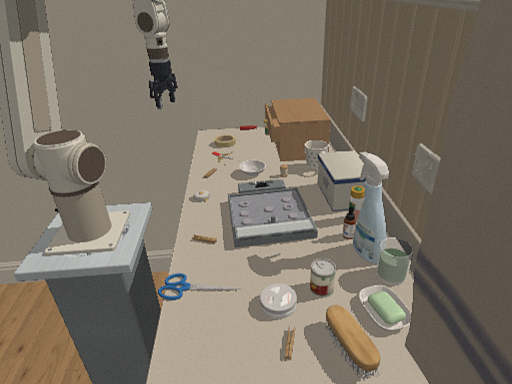

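The scene view shows the tray around (265,205) and the dish to its left at (204,149). The jar is at (345,300). In the side view the tray is at (270,213) and the dish at (252,168).

```bash
python3 - <<'E'
from h import *
d=np.load('pics/d0.npz');s=np.load('pics/s0.npz')
print('side board',ray(d,[[270,213],[229,205],[234,241],[313,236],[299,194]],.028))
print('dish',ray(d,[252,166],.03),ray(s,[204,148],.03))
print('jar',ray(d,[278,296],.02),'tin',ray(d,[322,270],.07))
w=np.load('pics/w0.npz');o=readout.get_obs()
T=R.from_quat(o['tool_rot']); Rm=cv2.Rodrigues(w['rvec'].reshape(3,1))[0]; p=-Rm.T@w['tvec'].ravel()
print('cam in tool',T.inv().apply(p-o['eef_pos']),T.inv().as_matrix()@Rm.T, w['K'],'tool axes',T.as_matrix())
E
```

```text
side board [[ 0.54486708 -0.0063455   0.028     ]
 [ 0.41960129  0.05589002  0.028     ]
 [ 0.43294409 -0.13168817  0.028     ]
 [ 0.65209635 -0.13590251  0.028     ]
 [ 0.65171775  0.0945138   0.028     ]]
dish [[0.50817916 0.32176644 0.03      ]] [[0.50462936 0.32469462 0.03      ]]
jar [[ 0.53027989 -0.33744758  0.02      ]] tin [[ 0.63433594 -0.31763248  0.07      ]]
cam in tool [ 0.07746164 -0.00079753 -0.14177454] [[ 2.42430633e-04 -9.52627402e-01 -3.04139728e-01]
 [ 9.99999967e-01  2.04942750e-04  1.55180469e-04]
 [-8.54979344e-05 -3.04139755e-01  9.52627420e-01]] [[307.74087905   0.         256.87132839]
 [  0.         307.74087905 192.50798636]
 [  0.           0.           1.        ]] tool axes [[-9.17187348e-01  3.98455680e-01 -6.63505635e-04]
 [ 3.98456232e-01  9.17186163e-01 -1.47451054e-03]
 [ 2.10310871e-05 -1.61678037e-03 -9.99998693e-01]]
```

jog_arm(motion=[{"x":-57,"y":-36,"z":-6,"spin":-3},{"x":-114,"y":-72,"z":-12,"spin":-6},{"x":-171,"y":-108,"z":-18,"spin":-9},{"x":-228,"y":-142,"z":-24,"spin":-12},{"x":-285,"y":-178,"z":-30,"spin":-15},{"x":-342,"y":-214,"z":-36,"spin":-18},{"x":-399,"y":-250,"z":-42,"spin":-21},{"x":-450,"y":-284,"z":-50,"spin":-23.5}])

```text
validation failed for argument at $.mo...
```

jog_arm(motion=[{"z":0},{"z":0}])

```text
validation failed for argument at $.mo...
```

```bash
python3 - <<'E'
from h import *
w=shot('wrist','w1');o=readout.get_obs();print(o['eef_pos'],R.from_quat(o['tool_rot']).as_matrix().round(3),o['ft_force'],o['clock'])
cv2.imwrite('pics/w1b.png',cv2.resize(w['pixels'][:,:,::-1],(800,600),interpolation=cv2.INTER_CUBIC))
E
```

```text
[0.199075   0.45822856 0.23073796] [[-0.917  0.398 -0.001]
 [ 0.398  0.917 -0.001]
 [-0.    -0.001 -1.   ]] [0.46622153 0.08780806 0.85385398] 0.2
```

View pics/w1b.png

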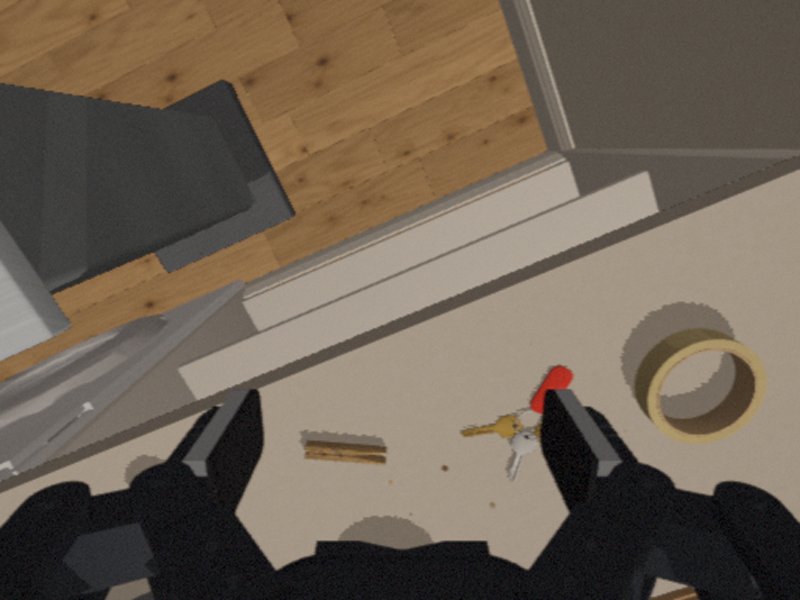

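The picture is the same view as at the start because the move was refused. I'll give every field in each row.

jog_arm(motion=[{"x":-54,"y":-24,"z":-6,"spin":-3,"fingers":-1},{"x":-108,"y":-49,"z":-12,"spin":-6,"fingers":-1},{"x":-163,"y":-73,"z":-18,"spin":-9,"fingers":-1},{"x":-217,"y":-98,"z":-24,"spin":-12,"fingers":-1},{"x":-271,"y":-122,"z":-30,"spin":-15,"fingers":-1},{"x":-325,"y":-146,"z":-36,"spin":-18,"fingers":-1},{"x":-379,"y":-171,"z":-42,"spin":-21,"fingers":-1},{"x":-434,"y":-195,"z":-50,"spin":-23.5,"fingers":-1}])

```text
clock: 1.2
eef_pos: [0.5204, 0.1052, 0.2813]
tool_rot: [-0.001, 1.0, 0.0, -0.0]
ft_force: [0.4, 1.0, 0.5]
grip_width: 0.0853
grasp_force: 0.0
```

jog_arm(motion=[{"x":-40,"y":-42,"z":0,"spin":0,"fingers":-1},{"x":-80,"y":-85,"z":0,"spin":0,"fingers":-1},{"x":-80,"y":-85,"z":0,"spin":0,"fingers":-1},{"x":-80,"y":-85,"z":0,"spin":0,"fingers":-1}])

```text
clock: 1.7
eef_pos: [0.5992, 0.0218, 0.2805]
tool_rot: [0.0, 1.0, 0.0, -0.001]
ft_force: [-0.1, 0.9, 0.2]
grip_width: 0.0855
grasp_force: 0.0
```

```bash
python3 - <<'E'
from h import *
w=shot('wrist','w2');o=readout.get_obs();print(o['eef_pos'],R.from_quat(o['tool_rot']).as_matrix().round(3),o['ft_force'],o['clock'])
cv2.imwrite('pics/w2b.png',cv2.resize(w['pixels'][:,:,::-1],(800,600),interpolation=cv2.INTER_CUBIC))
E
```

```text
[0.59899041 0.02242584 0.28107355] [[-1.    -0.001 -0.001]
 [-0.001  1.     0.   ]
 [ 0.001  0.    -1.   ]] [-0.51870451  0.13462501  0.0046424 ] 1.75
```

View pics/w2b.png

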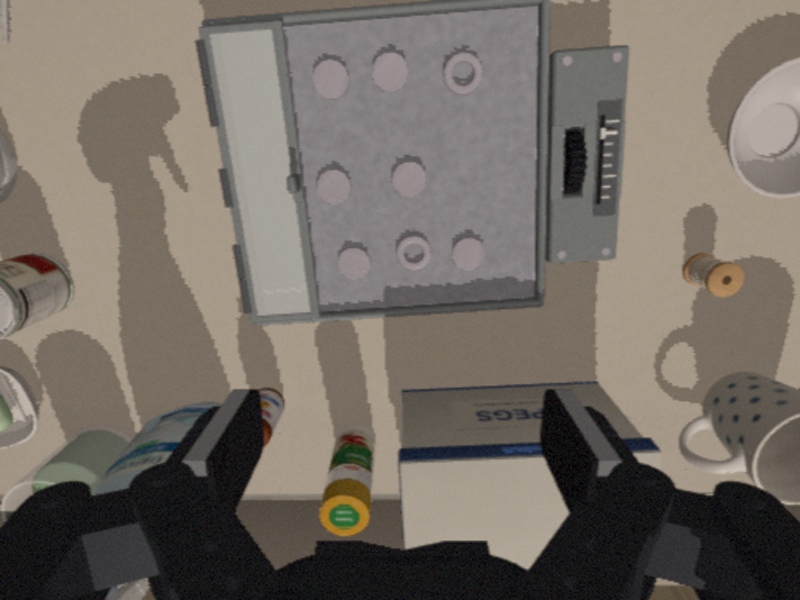

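The wrist view has everything I need (800x600 px):
- **Rings:** (463,72) and (414,250).
- **Tokens:** six, at (331,77), (390,70), (334,185), (409,176), (353,262) and (467,251).
- **Tally:** the wheel is at (574,160) and the pointer at (608,131), about one mark from the nil end at (610,121).
- **Lid:** the grip is at (293,182).
- **Dish:** around (780,128).

```bash
cat >> h.py <<'E'
def fit(P,Q): # 2D rigid P->Q
    pm,qm=P.mean(0),Q.mean(0); H=(P-pm).T@(Q-qm); a=np.arctan2(H[0,1]-H[1,0],H[0,0]+H[1,1])
    M=np.array([[np.cos(a),-np.sin(a)],[np.sin(a),np.cos(a)]]); t=qm-M@pm; return a,t,M,(P@M.T+t-Q)
E
python3 - <<'E'
from h import *
c=np.load('pics/w2.npz')
def pts(l,z): return ray(c,np.array(l)/1.5625,z)[:,:2]*1000
P=np.array([[-80,137],[-80,193],[80,193],[80,137],[120,137],[120,-118]],float)
Q=np.r_[pts([[549,52],[629,46],[615,258],[548,262]],.036),pts([[543,303],[255,322]],.028)]
a,t,M,e=fit(P,Q);print('yaw',a,'t',t,'res',e.round(1).tolist())
g=cv2.cvtColor(c['pixels'],cv2.COLOR_RGB2GRAY); 
tok=np.array([[331,77],[390,70],[334,185],[409,176],[353,262],[467,251],[463,72],[414,250]])
# refine tokens: pinkish bright mask vs board
px=c['pixels'].astype(int); lab=cv2.cvtColor(c['pixels'],cv2.COLOR_RGB2LAB).astype(int)
x,y=(tok[3]/1.5625).astype(int); print('tok',lab[y,x],'board',lab[y+15,x+25])
m=((lab[:,:,1]-lab[y+15,x+25,1]>2)&(lab[:,:,0]>lab[y+15,x+25,0]+10)).astype(np.uint8)
n,L,st,ce=cv2.connectedComponentsWithStats(m)
for i in range(1,n):
    if 100<st[i,4]<1200:
        p=st[i,:2]+st[i,2:4]/2-.5; ww=ray(c,p,.025)[0,:2]*1000; print((p*1.5625).round(),st[i,2:5],'world',ww.round(1),'tray',(M.T@(ww-t)).round(1))
for n_,p,z in [('grip',[293,180],.055),('pointer',[608,131],.038),('nil',[610,121],.036),('wheel',[574,160],.05),('dish',[785,128],.032),('reel',[728,280],.04)]:
    ww=pts([p],z)[0]; print(n_,ww.round(1),(M.T@(ww-t)).round(1))
for n_,q in dict(grip=(0,-62,47),wheel=(0,154,50),bm=(0,34.5,20),tm=(0,-86,10)).items(): print(n_,(M@np.array(q[:2])+t).round(1))
np.savez('tray',M=M,t=t)
E
```

```text
yaw 0.06726181723196063 t [541.12393092  -0.8148596 ] res [[-3.2, 2.3], [-3.0, 0.8], [0.3, 0.7], [0.8, -0.5], [2.7, 0.6], [2.5, -3.9]]
tok [155 132 129] board [139 130 127]
grip [544.2 -59.3] [ -0.8 -58.6]
pointer [509.4 177.1] [-19.7 179.7]
nil [502.2 178.5] [-26.8 181.6]
wheel [530.1 149.6] [ -0.9 150.8]
dish [507.  314.8] [-12.8 317.2]
reel [625.3 290.3] [103.5 284.8]
grip [545.3 -62.7]
wheel [530.8 152.8]
bm [538.8  33.6]
tm [546.9 -86.6]
```

```bash
cat >> h.py <<'E'
def discs(c,seed,z=.025):
    "refine disc centres near world xy seeds (mm): bright blob bbox centre"
    tr=np.load('tray.npz');M,t=tr['M'],tr['t']
    g=cv2.GaussianBlur(cv2.cvtColor(c['pixels'],cv2.COLOR_RGB2GRAY),(3,3),0).astype(int); out=[]
    for s in seed:
        u=proj(c,[*(np.array(s)/1000),z])[0].astype(int); k=19
        w=g[max(0,u[1]-k):u[1]+k,max(0,u[0]-k):u[0]+k].astype(np.uint8); th,m=cv2.threshold(w,0,255,cv2.THRESH_OTSU)
        n,L,st,ce=cv2.connectedComponentsWithStats(m); i=1+np.argmax(st[1:,4])
        cc=max(cv2.findContours((L==i).astype(np.uint8),cv2.RETR_EXTERNAL,cv2.CHAIN_APPROX_NONE)[0],key=len)
        (x,y),r=cv2.minEnclosingCircle(cc); p=ray(c,[x+max(0,u[0]-k),y+max(0,u[1]-k)],z)[0,:2]*1000
        out.append(p);print(np.round(s),'->',p.round(1),'tray',(M.T@(p-t)).round(1),'r',round(r,1),int(th))
    return np.array(out)
E
python3 - <<'E'
from h import *
c=np.load('pics/w2.npz')
tok=np.array([[331,77],[390,70],[334,185],[409,176],[353,262],[467,251],[463,72],[414,250]])
discs(c,ray(c,tok/1.5625,.025)[:,:2]*1000)
o=readout.get_obs();print(o['joint_pos'].round(3))
E
```

```text
[470. -32.] -> [472.  -32.8] tray [-71.2 -27.2] r 11.9 136
[466.  13.] -> [466.9  13.1] tray [-73.1  18.9] r 12.2 136
[550. -33.] -> [548.9 -34.6] tray [  5.5 -34.3] r 26.2 120
[543.  27.] -> [541.6  25.7] tray [ 2.2 26.4] r 26.2 119
[613. -20.] -> [611.9 -21.6] tray [ 69.2 -25.5] r 26.2 118
[604.  76.] -> [602.5  74.4] tray [66.3 70.9] r 26.2 118
[467.  68.] -> [466.4  66.6] tray [-70.1  72.3] r 26.2 118
[603.  32.] -> [602.5  29.9] tray [63.3 26.5] r 26.2 117
[0.037 0.436 0.411 1.547 0.    0.036]
```

jog_arm(motion=[{"x":40,"y":14,"z":40,"spin":0,"fingers":0},{"x":80,"y":28,"z":80,"spin":0,"fingers":0},{"x":120,"y":42,"z":120,"spin":0,"fingers":0},{"x":132,"y":46,"z":161,"spin":0,"fingers":0},{"x":132,"y":46,"z":161,"spin":0,"fingers":0},{"x":132,"y":46,"z":161,"spin":0,"fingers":0}])

```text
clock: 2.5
eef_pos: [0.4693, 0.0686, 0.1224]
tool_rot: [-0.001, 1.0, 0.0, 0.002]
ft_force: [-0.3, -0.7, 0.3]
grip_width: 0.0427
grasp_force: 0.0
```

```bash
python3 - <<'E'
from h import *
w=shot('wrist','w3');o=readout.get_obs();print(o['eef_pos'],R.from_quat(o['tool_rot']).as_matrix().round(3),o['ft_force'],o['clock'],o['grip_width'])
print(proj(w,[[.467,.068,.025],[.467,.083,.025]]))
E
```

```text
[0.4700418  0.06843461 0.12271554] [[-1.    -0.001  0.005]
 [-0.001  1.     0.001]
 [-0.005  0.001 -1.   ]] [-0.26809894  0.61355133  0.00376544] 2.55 0.042513447779362105
[[257.02041801 190.99967661]
 [275.42584417 191.02610365]]
```

View pics/w3.png

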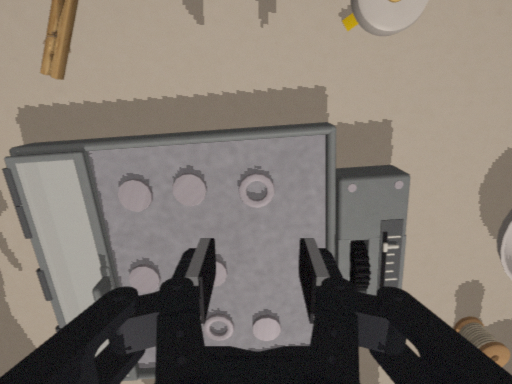

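The ring is at (257,191) px, exactly where predicted at (467,68) mm, and the grip is centred on it. Next I descend and close.

jog_arm(motion=[{"x":0,"y":0,"z":50,"spin":0,"fingers":0},{"x":0,"y":0,"z":85,"spin":0,"fingers":0},{"x":0,"y":0,"z":99,"spin":0,"fingers":0},{"x":0,"y":0,"z":99,"spin":0,"fingers":0}])

```text
clock: 3.05
eef_pos: [0.4686, 0.0678, 0.0217]
tool_rot: [-0.0, 1.0, 0.0, 0.0]
ft_force: [-0.2, -1.2, -0.5]
grip_width: 0.0427
grasp_force: 0.0
```

jog_arm(motion=[{"x":0,"y":0,"z":0,"spin":0,"fingers":0.3},{"x":0,"y":0,"z":0,"spin":0,"fingers":1},{"x":0,"y":0,"z":0,"spin":0,"fingers":1},{"x":0,"y":0,"z":0,"spin":0,"fingers":1},{"x":0,"y":0,"z":0,"spin":0,"fingers":1}])

```text
clock: 3.68
eef_pos: [0.4695, 0.068, 0.0234]
tool_rot: [-0.0, 1.0, 0.0, 0.002]
ft_force: [-0.9, -0.7, 5.7]
grip_width: 0.0236
grasp_force: 58.6
```

jog_arm(motion=[{"x":0,"y":0,"z":-20,"spin":0,"fingers":1},{"x":0,"y":0,"z":-60,"spin":0,"fingers":1},{"x":0,"y":0,"z":-90,"spin":0,"fingers":1},{"x":0,"y":0,"z":-90,"spin":0,"fingers":1}])

```text
clock: 4.18
eef_pos: [0.4704, 0.0682, 0.1149]
tool_rot: [-0.0, 1.0, 0.001, 0.004]
ft_force: [-0.2, 0.9, -0.4]
grip_width: 0.023
grasp_force: 58.9
```

```bash
python3 - <<'E'
from h import *
w=shot('wrist','w4');o=readout.get_obs();print(o['eef_pos'],o['ft_force'],o['clock'],o['grip_width'],o['grasp_force'])
E
```

```text
[0.46901354 0.06802607 0.11311891] [ 0.19281113 -0.1738256   0.48154471] 4.225 0.023182160627464133 58.855175636708736
```

View pics/w4.png

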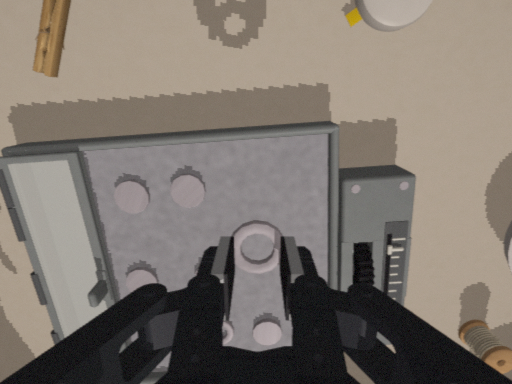

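The ring is held, seen at (258,250) px, but gripped by its far half. I'll carry it over the dish with a small correction in x.

jog_arm(motion=[{"x":-8,"y":45,"z":0,"spin":0,"fingers":1},{"x":-16,"y":95,"z":0,"spin":0,"fingers":1},{"x":-24,"y":145,"z":0,"spin":0,"fingers":1},{"x":-32,"y":195,"z":0,"spin":0,"fingers":1},{"x":-40,"y":235,"z":0,"spin":0,"fingers":1},{"x":-46,"y":254,"z":0,"spin":0,"fingers":1},{"x":-46,"y":254,"z":0,"spin":0,"fingers":1}])

```text
clock: 5.1
eef_pos: [0.5128, 0.3227, 0.1096]
tool_rot: [-0.001, 1.0, -0.001, -0.001]
ft_force: [-0.2, 0.3, 0.0]
grip_width: 0.0233
grasp_force: 58.9
```

```bash
python3 - <<'E'
from h import *
w=shot('wrist','w5');o=readout.get_obs();print(o['eef_pos'],o['ft_force'],o['clock'],o['grip_width'],o['grasp_force'])
c=np.load('pics/w4.npz');print('ring4',ray(c,[[258,250]],.115))
E
```

```text
[0.51259038 0.32149153 0.10979012] [-1.13357206  0.63391168 -0.61077742] 5.15 0.02330890880310656 58.90981597825885
ring4 [[0.46892849 0.06800692 0.115     ]]
```

View pics/w5.png

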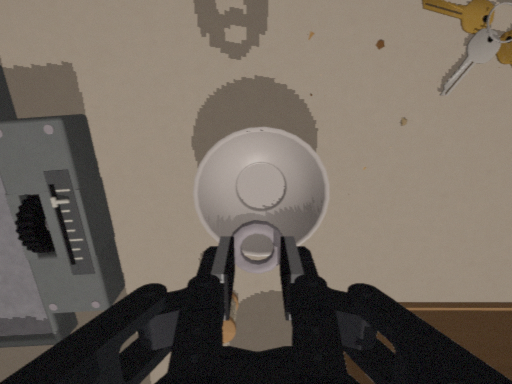

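The ring is centred under the TCP after all. The dish mouth spans columns 194-328 and rows 128-250, centred near (261,189).

```bash
python3 - <<'E'
from h import *
c=np.load('pics/w5.npz');print(ray(c,[[261,189],[194,189],[328,189],[261,128]],.032),ray(c,[[261,186]],.004))
E
```

```text
[[0.50223711 0.32491496 0.032     ]
 [0.50238363 0.2749169  0.032     ]
 [0.50209064 0.37489771 0.032     ]
 [0.45746442 0.32461117 0.032     ]] [[0.50814531 0.32529425 0.004     ]]
```

jog_arm(motion=[{"x":5,"y":3,"z":40,"spin":0,"fingers":1},{"x":5,"y":3,"z":82,"spin":0,"fingers":1},{"x":5,"y":3,"z":86,"spin":0,"fingers":1},{"x":5,"y":3,"z":86,"spin":0,"fingers":1},{"x":5,"y":3,"z":86,"spin":0,"fingers":0.3},{"x":5,"y":3,"z":86,"spin":0,"fingers":0.1},{"x":5,"y":3,"z":86,"spin":0,"fingers":0.1},{"x":5,"y":3,"z":86,"spin":0,"fingers":0.1}])

```text
clock: 6.15
eef_pos: [0.5087, 0.325, 0.0257]
tool_rot: [-0.0, 1.0, 0.0, 0.0]
ft_force: [-0.9, 0.2, 0.5]
grip_width: 0.0385
grasp_force: 0.0
```

jog_arm(motion=[{"x":0,"y":0,"z":-50,"spin":0,"fingers":0},{"x":0,"y":0,"z":-96,"spin":0,"fingers":0},{"x":-30,"y":-50,"z":-96,"spin":10,"fingers":0},{"x":-50,"y":-105,"z":-96,"spin":20,"fingers":0},{"x":-70,"y":-160,"z":-96,"spin":30,"fingers":0},{"x":-90,"y":-215,"z":-96,"spin":40,"fingers":0},{"x":-95,"y":-270,"z":-96,"spin":50,"fingers":0},{"x":-96,"y":-294,"z":-96,"spin":60,"fingers":0}])

```text
clock: 7.15
eef_pos: [0.6048, 0.0276, 0.1212]
tool_rot: [0.504, 0.864, -0.0, 0.0]
ft_force: [0.7, 0.6, -0.5]
grip_width: 0.0428
grasp_force: 0.0
```

jog_arm(motion=[{"x":0,"y":0,"z":0,"spin":10,"fingers":0},{"x":0,"y":0,"z":0,"spin":20,"fingers":0},{"x":0,"y":0,"z":0,"spin":30,"fingers":0},{"x":0,"y":0,"z":0,"spin":30,"fingers":0}])

```text
clock: 7.65
eef_pos: [0.6045, 0.0308, 0.1213]
tool_rot: [0.706, 0.708, -0.0, -0.0]
ft_force: [-0.2, 0.9, -0.5]
grip_width: 0.0424
grasp_force: 0.0
```

```bash
python3 - <<'E'
from h import *
w=shot('wrist','w6');shot('side','d6');o=readout.get_obs();print(o['eef_pos'],R.from_quat(o['tool_rot']).as_matrix().round(2),o['joint_pos'],o['clock'],o['grip_width'])
print(proj(w,[.603,.032,.025]))
E
```

```text
[0.60455131 0.03093204 0.12129103] [[-0.  1. -0.]
 [ 1.  0. -0.]
 [-0. -0. -1.]] [ 5.11222113e-02  5.11786586e-01  1.13015430e-01  1.17212664e+00
 -2.98617441e-06  1.61877917e+00] 7.75 0.042480739227430495
[[254.84825395 192.41197261]]
```

View pics/w6.png

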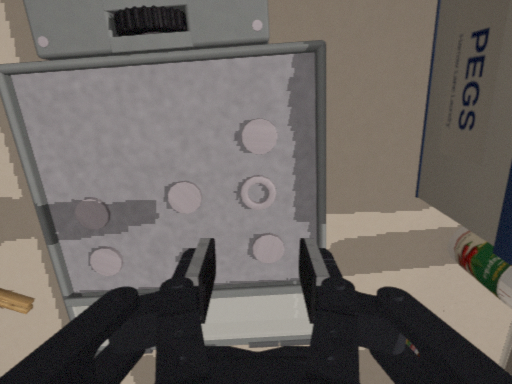

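The second ring is at (259,192) px, within 3 mm of the TCP axis. Descend and grip.

jog_arm(motion=[{"x":0,"y":2,"z":50,"spin":0,"fingers":0},{"x":0,"y":2,"z":85,"spin":0,"fingers":0},{"x":0,"y":2,"z":99,"spin":0,"fingers":0},{"x":0,"y":2,"z":99,"spin":0,"fingers":0},{"x":0,"y":2,"z":99,"spin":0,"fingers":1},{"x":0,"y":2,"z":99,"spin":0,"fingers":1},{"x":0,"y":2,"z":99,"spin":0,"fingers":1},{"x":0,"y":2,"z":99,"spin":0,"fingers":1}])

```text
clock: 8.75
eef_pos: [0.6078, 0.031, 0.0251]
tool_rot: [0.707, 0.707, 0.001, 0.001]
ft_force: [-2.1, 0.2, 6.6]
grip_width: 0.0001
grasp_force: 3.5
```

jog_arm(motion=[{"x":0,"y":0,"z":0,"spin":0,"fingers":1},{"x":0,"y":0,"z":-45,"spin":0,"fingers":1},{"x":0,"y":0,"z":-90,"spin":0,"fingers":1},{"x":0,"y":0,"z":-90,"spin":0,"fingers":1}])

```text
clock: 9.25
eef_pos: [0.6108, 0.0311, 0.1186]
tool_rot: [0.707, 0.707, 0.004, 0.004]
ft_force: [0.6, -0.3, -0.8]
grip_width: 0.0
grasp_force: 0.0
```

The fingers closed over the top of the ring, so the next try must go lower. First I reopen and look at the ring.

jog_arm(motion=[{"x":0,"y":-4,"z":0,"spin":0,"fingers":0},{"x":0,"y":-4,"z":0,"spin":0,"fingers":0},{"x":0,"y":-4,"z":0,"spin":0,"fingers":0},{"x":0,"y":-4,"z":0,"spin":0,"fingers":0}])

```text
clock: 9.75
eef_pos: [0.6022, 0.0308, 0.1115]
tool_rot: [0.707, 0.707, -0.001, -0.0]
ft_force: [-0.9, 0.4, 0.4]
grip_width: 0.0431
grasp_force: 0.0
```

```bash
python3 - <<'E'
from h import *
w=shot('wrist','w7');o=readout.get_obs();print(o['eef_pos'],R.from_quat(o['tool_rot']).as_matrix().round(3),o['clock'],o['grip_width'])
g=cv2.cvtColor(w['pixels'],cv2.COLOR_RGB2GRAY)
h=cv2.HoughCircles(cv2.GaussianBlur(g,(3,3),0),cv2.HOUGH_GRADIENT,1,25,param1=60,param2=14,minRadius=14,maxRadius=22)
for x,y,r in h[0]:
    if y<280 and x<320: print(x,y,r,ray(w,[x,y],.025)[0].round(4))
E
```

```text
[0.60235903 0.0308435  0.1116575 ] [[-0.     1.    -0.001]
 [ 1.     0.    -0.   ]
 [-0.    -0.001 -1.   ]] 9.8 0.04291571631957016
262.5 137.5 18.6 [0.6064 0.0776 0.025 ]
276.5 196.5 18.1 [0.6176 0.0318 0.025 ]
271.5 256.5 16.7 [ 0.6145 -0.021   0.025 ]
184.5 200.5 16.9 [0.5454 0.0284 0.025 ]
103.5 266.5 15.5 [ 0.4727 -0.0307  0.025 ]
86.5 222.5 19.2 [0.4651 0.0095 0.025 ]
```

jog_arm(motion=[{"x":1,"y":15,"z":40,"spin":0,"fingers":0.1},{"x":1,"y":15,"z":75,"spin":0,"fingers":0.1},{"x":1,"y":15,"z":93,"spin":0,"fingers":0.1},{"x":1,"y":15,"z":93,"spin":0,"fingers":0.1}])

```text
clock: 10.3
eef_pos: [0.6176, 0.0319, 0.0198]
tool_rot: [0.707, 0.707, 0.0, 0.0]
ft_force: [0.9, -0.8, -0.2]
grip_width: 0.0383
grasp_force: 0.0
```

jog_arm(motion=[{"x":0,"y":0,"z":1.5,"spin":0,"fingers":0.15},{"x":0,"y":0,"z":1.5,"spin":0,"fingers":0.2},{"x":0,"y":0,"z":1.5,"spin":0,"fingers":0.25},{"x":0,"y":0,"z":1.5,"spin":0,"fingers":0.35},{"x":0,"y":0,"z":1.5,"spin":0,"fingers":0.35}])

```text
clock: 10.92
eef_pos: [0.618, 0.0319, 0.0198]
tool_rot: [0.707, 0.707, 0.001, 0.0]
ft_force: [-3.9, -1.2, 9.0]
grip_width: 0.0279
grasp_force: 18.7
```

jog_arm(motion=[{"x":0,"y":0,"z":0,"spin":0,"fingers":0.5},{"x":0,"y":0,"z":0,"spin":0,"fingers":0.7},{"x":0,"y":0,"z":0,"spin":0,"fingers":1},{"x":0,"y":0,"z":0,"spin":0,"fingers":1}])

```text
clock: 11.42
eef_pos: [0.6181, 0.0319, 0.0201]
tool_rot: [0.707, 0.707, 0.001, 0.001]
ft_force: [-3.8, -0.3, 9.7]
grip_width: 0.0257
grasp_force: 59.0
```

jog_arm(motion=[{"x":0,"y":0,"z":-45,"spin":0,"fingers":1},{"x":10,"y":-5,"z":-90,"spin":0,"fingers":1},{"x":60,"y":-30,"z":-90,"spin":0,"fingers":1},{"x":110,"y":-50,"z":-90,"spin":0,"fingers":1},{"x":160,"y":-70,"z":-90,"spin":0,"fingers":1},{"x":210,"y":-90,"z":-90,"spin":0,"fingers":1},{"x":260,"y":-105,"z":-90,"spin":0,"fingers":1},{"x":293,"y":-111,"z":-90,"spin":0,"fingers":1}])

```text
clock: 12.42
eef_pos: [0.5055, 0.3273, 0.1082]
tool_rot: [0.706, 0.708, 0.0, -0.0]
ft_force: [-0.1, 0.0, -0.0]
grip_width: 0.0261
grasp_force: 59.0
```

jog_arm(motion=[{"x":0,"y":0,"z":0,"spin":0,"fingers":1},{"x":0,"y":0,"z":35,"spin":0,"fingers":1},{"x":0,"y":0,"z":75,"spin":0,"fingers":1},{"x":0,"y":0,"z":75,"spin":0,"fingers":1}])

```text
clock: 12.92
eef_pos: [0.504, 0.322, 0.0295]
tool_rot: [0.707, 0.707, -0.004, -0.001]
ft_force: [-0.1, -0.4, 0.6]
grip_width: 0.0258
grasp_force: 59.1
```

jog_arm(motion=[{"x":0,"y":0,"z":0,"spin":0,"fingers":0.2},{"x":0,"y":0,"z":0,"spin":0,"fingers":0.1},{"x":0,"y":0,"z":0,"spin":0,"fingers":0.1},{"x":0,"y":0,"z":-50,"spin":0,"fingers":0.1},{"x":0,"y":0,"z":-110,"spin":0,"fingers":0.1},{"x":-62,"y":0,"z":-110,"spin":0,"fingers":0.1},{"x":-124,"y":0,"z":-110,"spin":0,"fingers":0.1},{"x":-186,"y":10,"z":-110,"spin":-4,"fingers":0.1}])

```text
clock: 13.92
eef_pos: [0.5164, 0.1378, 0.1441]
tool_rot: [0.681, 0.733, 0.001, 0.001]
ft_force: [1.9, -0.4, -0.4]
grip_width: 0.0382
grasp_force: 0.0
```

jog_arm(motion=[{"x":-60,"y":12,"z":0,"spin":0,"fingers":0.1},{"x":-120,"y":24,"z":0,"spin":0,"fingers":0.1},{"x":-180,"y":40,"z":0,"spin":0,"fingers":0.1},{"x":-199,"y":45,"z":0,"spin":0,"fingers":0.1},{"x":-199,"y":45,"z":0,"spin":0,"fingers":0.1},{"x":-199,"y":45,"z":0,"spin":0,"fingers":0.1}])

```text
clock: 14.68
eef_pos: [0.575, -0.0548, 0.1429]
tool_rot: [0.681, 0.732, 0.0, -0.0]
ft_force: [-0.1, 0.3, 0.7]
grip_width: 0.0383
grasp_force: 0.0
```

```bash
python3 - <<'E'
from h import *
w=shot('wrist','w8');d=shot('side','d8');o=readout.get_obs();print(o['eef_pos'],R.from_quat(o['tool_rot']).as_matrix().round(3),o['clock'],o['grip_width'])
print(proj(w,[[.5453,-.0627,.0545]]))
i=np.hstack([w['pixels'],cv2.resize(d['pixels'][140:270,200:373],(288,216))[:216].copy() if 0 else cv2.copyMakeBorder(cv2.resize(d['pixels'][150:260,210:330],(288,264)),0,120,0,0,cv2.BORDER_CONSTANT)])
cv2.imwrite('pics/c8.png',i[:,:,::-1])
E
```

```text
[ 0.57497859 -0.05443733  0.14295258] [[-0.073  0.997 -0.   ]
 [ 0.997  0.073  0.   ]
 [ 0.    -0.    -1.   ]] 14.775 0.03818101671623425
[[218.89696431 203.70675996]]
```

View pics/c8.png

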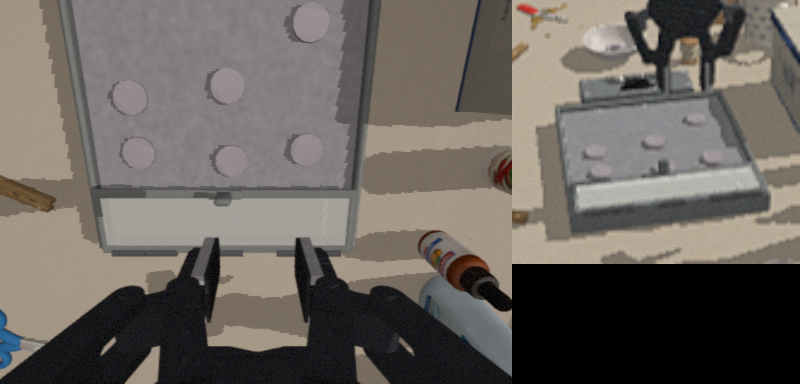

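Six tokens are in view, at (130,97), (228,85), (138,153), (231,160), (306,150) and (311,22), and there are no rings left on the tray. The lid is shut with its grip at (222,198), and the dish at the left of the inset is upright.

```bash
python3 - <<'E'
from h import *
w=np.load('pics/w8.npz');tr=np.load('tray.npz');M,t=tr['M'],tr['t']
def T(p,z):
    q=ray(w,p,z)[:,:2]*1000; return q.round(1),((q-t)@M).round(1)
print(T([[222,197]],.0545)); print('rim outer far/near corner at trough', T([[98,249],[355,249],[95,190],[362,190]],.03))
print('tok',T([[130,97],[228,85],[138,153],[231,160],[306,150],[311,22]],.025))
E
```

```text
(array([[547.5, -56.9]]), array([[  2.6, -56.4]]))
rim outer far/near corner at trough (array([[ 432.9, -124.2],
       [ 669.6, -107. ],
       [ 435.1,  -66.8],
       [ 666. ,  -50.1]]), array([[-116.3, -115.8],
       [ 121. , -114.6],
       [-110.2,  -58.7],
       [ 121.3,  -57.6]]))
tok (array([[467.5,  12.7],
       [546. ,  27.5],
       [471.9, -32.6],
       [551.2, -33. ],
       [614.3, -19.8],
       [606.4,  76.8]]), array([[-72.6,  18.4],
       [  6.7,  27.9],
       [-71.2, -27.1],
       [  7.9, -32.8],
       [ 71.7, -23.9],
       [ 70.3,  73.1]]))
```

jog_arm(motion=[{"x":-2.5,"y":-27.8,"z":0,"spin":0.3,"fingers":0.1},{"x":-2.5,"y":-27.8,"z":60,"spin":0.3,"fingers":0.1},{"x":-2.5,"y":-27.8,"z":99,"spin":0.3,"fingers":0.1},{"x":-2.5,"y":-27.8,"z":99,"spin":0.3,"fingers":0.1},{"x":-2.5,"y":-27.8,"z":99,"spin":0.3,"fingers":1},{"x":-2.5,"y":-27.8,"z":99,"spin":0.3,"fingers":1},{"x":-2.5,"y":-27.8,"z":99,"spin":0.3,"fingers":1},{"x":-2.5,"y":-27.8,"z":99,"spin":0.3,"fingers":1}])

```text
clock: 15.78
eef_pos: [0.5472, -0.0601, 0.0456]
tool_rot: [0.684, 0.73, 0.0, -0.0]
ft_force: [-5.7, 1.9, 3.3]
grip_width: 0.0106
grasp_force: 58.7
```

jog_arm(motion=[{"x":-2.5,"y":0,"z":-7.3,"spin":0,"fingers":1},{"x":-6,"y":0,"z":-14,"spin":0,"fingers":1},{"x":-10.5,"y":0,"z":-20.3,"spin":0,"fingers":1},{"x":-15.6,"y":0,"z":-26,"spin":0,"fingers":1},{"x":-21.5,"y":0,"z":-31,"spin":0,"fingers":1},{"x":-27.8,"y":0,"z":-35.3,"spin":0,"fingers":1},{"x":-34.8,"y":0,"z":-38.6,"spin":0,"fingers":1},{"x":-34.8,"y":0,"z":-38.6,"spin":0,"fingers":1}])

```text
clock: 16.77
eef_pos: [0.5496, -0.0972, 0.0812]
tool_rot: [0.685, 0.729, -0.001, 0.0]
ft_force: [0.1, -5.2, -19.5]
grip_width: 0.0103
grasp_force: 58.4
```

jog_arm(motion=[{"x":-7,"y":0,"z":0,"spin":0,"fingers":1},{"x":-15,"y":0,"z":-1,"spin":0,"fingers":1},{"x":-22.5,"y":0,"z":-1.5,"spin":0,"fingers":1},{"x":-30,"y":0,"z":-1,"spin":0,"fingers":1},{"x":-37.6,"y":0,"z":0.5,"spin":0,"fingers":1},{"x":-44,"y":0,"z":3,"spin":0,"fingers":1},{"x":-50,"y":0,"z":6,"spin":0,"fingers":1},{"x":-50,"y":0,"z":6,"spin":0,"fingers":1}])

```text
clock: 17.77
eef_pos: [0.5533, -0.1465, 0.0803]
tool_rot: [0.684, 0.729, -0.0, 0.002]
ft_force: [-8.5, -1.9, 7.7]
grip_width: 0.0084
grasp_force: 60.2
```

```bash
python3 - <<'E'
from h import *
d=shot('side','d9');s=shot('scene','s9')
cv2.imwrite('pics/c9.png',np.hstack([cv2.resize(d['pixels'][140:290,200:350],(400,400)),cv2.resize(s['pixels'][140:270,190:340],(400,400))])[:,:,::-1])
E
```

```text
(no output)
```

View pics/c9.png

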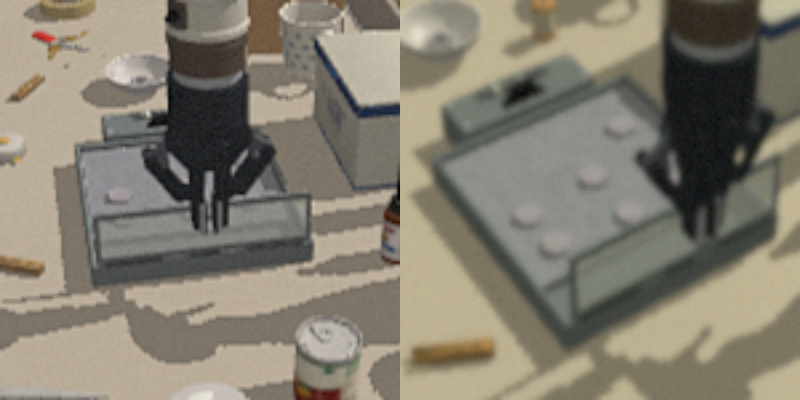

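The lid stands open at about 100° and the dish is undisturbed. I'll release, rise, and go behind the nearest column of tokens with the fingers held as a narrow rake.

jog_arm(motion=[{"x":0,"y":0,"z":0,"spin":0,"fingers":0.4},{"x":0,"y":0,"z":0,"spin":0,"fingers":0.4},{"x":0,"y":0,"z":-30,"spin":0,"fingers":0.4},{"x":0,"y":0,"z":-70,"spin":0,"fingers":0.4},{"x":50,"y":-20,"z":-70,"spin":0,"fingers":0.5},{"x":105,"y":-40,"z":-70,"spin":0,"fingers":0.5},{"x":160,"y":-60,"z":-70,"spin":0,"fingers":0.5},{"x":202,"y":-75,"z":-60,"spin":0,"fingers":0.5}])

```text
clock: 18.88
eef_pos: [0.4664, 0.0538, 0.1382]
tool_rot: [0.683, 0.73, 0.002, 0.002]
ft_force: [0.4, 0.1, 0.3]
grip_width: 0.0217
grasp_force: 0.0
```

jog_arm(motion=[{"x":0,"y":0,"z":20,"spin":0,"fingers":0.5},{"x":0,"y":0,"z":60,"spin":0,"fingers":0.5},{"x":0,"y":0,"z":60,"spin":0,"fingers":0.5}])

```text
clock: 19.25
eef_pos: [0.4638, 0.0518, 0.075]
tool_rot: [0.683, 0.73, -0.001, -0.001]
ft_force: [0.3, 0.6, -0.4]
grip_width: 0.0211
grasp_force: 0.0
```

```bash
python3 - <<'E'
from h import *
w=shot('wrist','w10');o=readout.get_obs();print(o['eef_pos'],R.from_quat(o['tool_rot']).as_matrix().round(3),o['clock'],o['grip_width'])
h=cv2.HoughCircles(cv2.GaussianBlur(cv2.cvtColor(w['pixels'],cv2.COLOR_RGB2GRAY),(3,3),0),cv2.HOUGH_GRADIENT,1,25,param1=60,param2=14,minRadius=14,maxRadius=26)
for x,y,r in h[0]: print(x,y,r,ray(w,[x,y],.025)[0].round(4))
E
```

```text
[0.46522002 0.05170113 0.07652082] [[-0.065  0.998 -0.001]
 [ 0.998  0.065  0.   ]
 [ 0.    -0.001 -1.   ]] 19.3 0.0214049784412007
257.5 268.5 19.9 [0.4668 0.011  0.025 ]
369.5 252.5 18.3 [0.5439 0.0291 0.025 ]
474.5 194.5 23.0 [0.6048 0.0758 0.025 ]
260.5 316.5 17.1 [ 0.4718 -0.0298  0.025 ]
405.5 45.5 24.3 [0.541  0.1606 0.025 ]
448.5 316.5 19.9 [ 0.6123 -0.02    0.025 ]
21.5 13.5 15.8 [0.3257 0.1626 0.025 ]
369.5 53.5 16.1 [0.5213 0.1551 0.025 ]
469.5 334.5 18.3 [ 0.6325 -0.0352  0.025 ]
```

jog_arm(motion=[{"x":0,"y":2,"z":35,"spin":0,"fingers":0.5},{"x":0,"y":2,"z":55,"spin":0,"fingers":0.5},{"x":0,"y":2,"z":55,"spin":0,"fingers":0.5},{"x":0,"y":2,"z":55,"spin":0,"fingers":0.5}])

```text
clock: 19.8
eef_pos: [0.4692, 0.0516, 0.0232]
tool_rot: [0.684, 0.73, 0.001, 0.001]
ft_force: [-1.0, -0.1, 0.2]
grip_width: 0.0213
grasp_force: 0.0
```

Lower it about 2 mm more and sweep.

jog_arm(motion=[{"x":0,"y":0,"z":2,"spin":0,"fingers":0.5},{"x":-10,"y":0,"z":2,"spin":0,"fingers":0.5},{"x":-25,"y":0,"z":2,"spin":0,"fingers":0.5},{"x":-40,"y":0,"z":2,"spin":0,"fingers":0.5},{"x":-55,"y":0,"z":2,"spin":0,"fingers":0.5},{"x":-70,"y":0,"z":2,"spin":0,"fingers":0.5},{"x":-85,"y":0,"z":2,"spin":0,"fingers":0.5},{"x":-100,"y":0,"z":2,"spin":0,"fingers":0.5}])

```text
clock: 20.8
eef_pos: [0.4744, -0.0488, 0.0201]
tool_rot: [0.684, 0.73, 0.001, -0.0]
ft_force: [-1.1, 5.7, 5.7]
grip_width: 0.0213
grasp_force: 3.2
```

jog_arm(motion=[{"x":-12,"y":0,"z":0,"spin":0,"fingers":0.5},{"x":-22,"y":0,"z":0,"spin":0,"fingers":0.5},{"x":-22,"y":0,"z":0,"spin":0,"fingers":0.5},{"x":-15,"y":0,"z":-30,"spin":0,"fingers":0.5},{"x":40,"y":30,"z":-60,"spin":0,"fingers":0.5},{"x":100,"y":80,"z":-60,"spin":0,"fingers":0.5},{"x":140,"y":80,"z":-60,"spin":0,"fingers":0.5},{"x":140,"y":80,"z":-60,"spin":0,"fingers":0.5}])

```text
clock: 21.8
eef_pos: [0.5454, 0.0989, 0.0791]
tool_rot: [0.682, 0.731, 0.0, 0.0]
ft_force: [0.4, -0.3, -0.5]
grip_width: 0.0212
grasp_force: 0.0
```

```bash
python3 - <<'E'
from h import *
w=shot('wrist','w11');o=readout.get_obs();print(o['eef_pos'],o['ft_force'],R.from_quat(o['tool_rot']).as_matrix().round(3),o['clock'],o['grip_width'])
h=cv2.HoughCircles(cv2.GaussianBlur(cv2.cvtColor(w['pixels'],cv2.COLOR_RGB2GRAY),(3,3),0),cv2.HOUGH_GRADIENT,1,25,param1=60,param2=14,minRadius=14,maxRadius=26)
for x,y,r in h[0]: print(x,y,r,ray(w,[x,y],.025)[0].round(4))
E
```

```text
[0.54451398 0.0969311  0.07877453] [ 0.09174799 -0.42010664  0.95378664] [[-0.067  0.998 -0.001]
 [ 0.998  0.067 -0.002]
 [-0.002 -0.001 -1.   ]] 21.85 0.021321503677702257
249.5 298.5 16.6 [0.5449 0.0296 0.025 ]
339.5 243.5 19.2 [0.6054 0.0798 0.025 ]
216.5 85.5 17.3 [0.5156 0.1791 0.025 ]
366.5 355.5 24.3 [ 0.6422 -0.0178  0.025 ]
268.5 142.5 18.8 [0.5496 0.1472 0.025 ]
144.5 357.5 24.3 [ 0.4639 -0.0323  0.025 ]
269.5 84.5 18.8 [0.5473 0.1819 0.025 ]
210.5 138.5 14.9 [0.5128 0.1471 0.025 ]
```

View pics/w11.png

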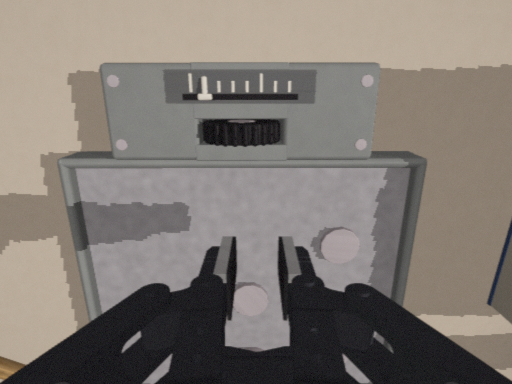

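The pointer stands at mark 1 (column 204; nil is at 190). Two tokens remain in view on the board, at (250,298) and (340,244). Next is the middle column.

jog_arm(motion=[{"x":-36,"y":-3,"z":35,"spin":0,"fingers":0.5},{"x":-36,"y":-3,"z":59,"spin":0,"fingers":0.5},{"x":-36,"y":-3,"z":59.5,"spin":0,"fingers":0.5},{"x":-50,"y":-3,"z":59.5,"spin":0,"fingers":0.5},{"x":-65,"y":-3,"z":59.5,"spin":0,"fingers":0.5},{"x":-80,"y":-3,"z":59.5,"spin":0,"fingers":0.5},{"x":-95,"y":-3,"z":59.5,"spin":0,"fingers":0.5},{"x":-110,"y":-3,"z":59.5,"spin":0,"fingers":0.5}])

```text
clock: 22.85
eef_pos: [0.5489, -0.0141, 0.0202]
tool_rot: [0.684, 0.73, 0.0, -0.0]
ft_force: [-0.8, 4.0, 5.8]
grip_width: 0.0217
grasp_force: 2.7
```

jog_arm(motion=[{"x":-15,"y":0,"z":0,"spin":0,"fingers":0.5},{"x":-30,"y":0,"z":0,"spin":0,"fingers":0.5},{"x":-45,"y":0,"z":0,"spin":0,"fingers":0.5},{"x":-54,"y":0,"z":0,"spin":0,"fingers":0.5},{"x":-54,"y":0,"z":0,"spin":0,"fingers":0.5},{"x":-45,"y":0,"z":-35,"spin":0,"fingers":0.5},{"x":10,"y":30,"z":-60,"spin":0,"fingers":0.5},{"x":70,"y":60,"z":-60,"spin":0,"fingers":0.5}])

```text
clock: 23.85
eef_pos: [0.6022, 0.0515, 0.0814]
tool_rot: [0.685, 0.729, 0.001, 0.002]
ft_force: [0.9, -0.2, -0.7]
grip_width: 0.0216
grasp_force: 0.0
```

jog_arm(motion=[{"x":60,"y":0,"z":0,"spin":0,"fingers":0.5},{"x":85,"y":0,"z":0,"spin":0,"fingers":0.5},{"x":85,"y":0,"z":0,"spin":0,"fingers":0.5}])

```text
clock: 24.22
eef_pos: [0.5939, 0.1383, 0.0784]
tool_rot: [0.682, 0.731, -0.001, -0.0]
ft_force: [0.4, -0.9, 0.6]
grip_width: 0.0214
grasp_force: 0.0
```

```bash
python3 - <<'E'
from h import *
w=shot('wrist','w12');shot('side','d12');o=readout.get_obs();print(o['eef_pos'],o['ft_force'],o['clock'],o['grip_width'])
h=cv2.HoughCircles(cv2.GaussianBlur(cv2.cvtColor(w['pixels'],cv2.COLOR_RGB2GRAY),(3,3),0),cv2.HOUGH_GRADIENT,1,25,param1=60,param2=14,minRadius=14,maxRadius=26)
for x,y,r in h[0]: print(x,y,r,ray(w,[x,y],.025)[0].round(4))
E
```

```text
[0.5943079  0.13599662 0.07874085] [ 0.03614316 -1.10188093 -0.53741033] 24.325 0.021435223440876693
145.5 358.5 25.4 [0.513  0.0064 0.025 ]
482.5 293.5 16.6 [0.7656 0.0859 0.025 ]
366.5 355.5 24.3 [0.69   0.0221 0.025 ]
266.5 291.5 17.4 [0.6054 0.0764 0.025 ]
139.5 185.5 20.5 [0.5151 0.1524 0.025 ]
92.5 149.5 15.2 [0.4863 0.1744 0.025 ]
```

jog_arm(motion=[{"x":-28,"y":9,"z":20,"spin":0,"fingers":0.5},{"x":-28,"y":9,"z":50,"spin":0,"fingers":0.5},{"x":-28,"y":9,"z":59.5,"spin":0,"fingers":0.5},{"x":-28,"y":9,"z":59.5,"spin":0,"fingers":0.5},{"x":-43,"y":9,"z":59.5,"spin":0,"fingers":0.5},{"x":-58,"y":9,"z":59.5,"spin":0,"fingers":0.5},{"x":-73,"y":9,"z":59.5,"spin":0,"fingers":0.5},{"x":-88,"y":9,"z":59.5,"spin":0,"fingers":0.5}])

```text
clock: 25.32
eef_pos: [0.6098, 0.0482, 0.0202]
tool_rot: [0.684, 0.729, 0.0, 0.0]
ft_force: [0.4, 0.9, 0.5]
grip_width: 0.0212
grasp_force: 0.3
```

jog_arm(motion=[{"x":-15,"y":0,"z":0,"spin":0,"fingers":0.5},{"x":-30,"y":0,"z":0,"spin":0,"fingers":0.5},{"x":-45,"y":0,"z":0,"spin":0,"fingers":0.5},{"x":-60,"y":0,"z":0,"spin":0,"fingers":0.5},{"x":-75,"y":0,"z":0,"spin":0,"fingers":0.5},{"x":-90,"y":0,"z":0,"spin":0,"fingers":0.5},{"x":-105,"y":0,"z":0,"spin":0,"fingers":0.5},{"x":-113,"y":0,"z":0,"spin":0,"fingers":0.5}])

```text
clock: 26.32
eef_pos: [0.617, -0.0644, 0.0202]
tool_rot: [0.684, 0.729, 0.0, 0.0]
ft_force: [-0.2, 1.1, 0.4]
grip_width: 0.0213
grasp_force: 0.7
```

jog_arm(motion=[{"x":0,"y":0,"z":0,"spin":0,"fingers":0.5},{"x":10,"y":0,"z":-40,"spin":0,"fingers":0.5},{"x":10,"y":-25,"z":-100,"spin":0,"fingers":0.5},{"x":0,"y":-65,"z":-150,"spin":0,"fingers":0.5},{"x":-50,"y":-80,"z":-180,"spin":0,"fingers":0.5},{"x":-90,"y":-80,"z":-200,"spin":0,"fingers":0.5},{"x":-90,"y":-80,"z":-200,"spin":0,"fingers":0.5},{"x":-90,"y":-80,"z":-200,"spin":0,"fingers":0.5}])

```text
clock: 27.32
eef_pos: [0.5425, -0.1576, 0.2194]
tool_rot: [0.684, 0.73, -0.0, -0.001]
ft_force: [-0.5, -0.4, -0.6]
grip_width: 0.0216
grasp_force: 0.0
```

```bash
python3 - <<'E'
from h import *
w=shot('wrist','w13');d=shot('side','d13');o=readout.get_obs();print(o['eef_pos'],o['ft_force'],o['clock'],o['grip_width'])
cv2.imwrite('pics/c13.png',np.hstack([w['pixels'],cv2.resize(d['pixels'][150:260,210:330],(288,384))])[:,:,::-1])
E
```

```text
[ 0.54240803 -0.1568915   0.21891081] [ 0.22063948  0.02136569 -0.56070866] 27.425 0.021052236192445176
```

View pics/c13.png

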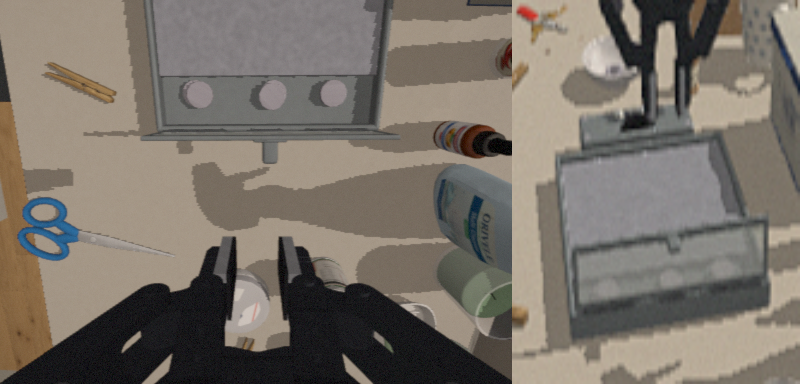

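All the tokens are in the trough as three stacked pairs, at (197,95), (273,95) and (333,93), and the board is clear. The lid is open with its grip at (270,150).

```bash
python3 - <<'E'
from h import *
w=np.load('pics/w13.npz')
print(ray(w,[[269,141],[269,162]],.084).round(4)); 
for z in(.015,.02): print(ray(w,[[197,95],[273,95],[333,93]],z).round(4).tolist())
cv2.imwrite('pics/c13b.png',cv2.resize(w['pixels'][70:170,140:400,::-1],(780,300),interpolation=cv2.INTER_CUBIC))
E
```

```text
[[ 0.5509 -0.1197  0.084 ]
 [ 0.5524 -0.1389  0.084 ]]
[[0.4732, -0.0854, 0.015], [0.5546, -0.0801, 0.015], [0.6186, -0.0739, 0.015]]
[[0.4742, -0.0854, 0.02], [0.5544, -0.0801, 0.02], [0.6174, -0.074, 0.02]]
```

View pics/c13b.png

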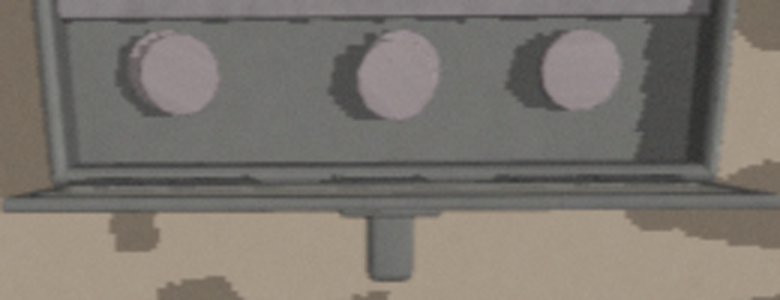

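The close-up confirms three stacked pairs, with a double edge visible on the left one. I'll regrasp the lid grip, which now stands at about 91°.

jog_arm(motion=[{"x":10,"y":5,"z":30,"spin":0,"fingers":0.3},{"x":21,"y":11,"z":80,"spin":0,"fingers":0.2},{"x":21,"y":11,"z":125,"spin":0,"fingers":0.2},{"x":21,"y":11,"z":135,"spin":0,"fingers":0.2},{"x":21,"y":11,"z":135,"spin":0,"fingers":0.2}])

```text
clock: 28.05
eef_pos: [0.5524, -0.1358, 0.0849]
tool_rot: [0.683, 0.73, -0.0, -0.001]
ft_force: [-0.4, -0.1, 0.4]
grip_width: 0.0342
grasp_force: 0.0
```

jog_arm(motion=[{"x":0,"y":0,"z":0,"spin":0,"fingers":0.6},{"x":0,"y":0,"z":0,"spin":0,"fingers":1},{"x":0,"y":0,"z":0,"spin":0,"fingers":1},{"x":0,"y":0,"z":0,"spin":0,"fingers":1}])

```text
clock: 28.55
eef_pos: [0.5526, -0.1374, 0.0873]
tool_rot: [0.684, 0.729, -0.0, 0.001]
ft_force: [-5.2, -1.9, 5.6]
grip_width: 0.0105
grasp_force: 58.7
```

jog_arm(motion=[{"x":8.5,"y":0,"z":-2,"spin":0,"fingers":1},{"x":16,"y":0,"z":-2.5,"spin":0,"fingers":1},{"x":23.8,"y":0,"z":-2,"spin":0,"fingers":1},{"x":31.3,"y":0,"z":-0.7,"spin":0,"fingers":1},{"x":38.7,"y":0,"z":1.6,"spin":0,"fingers":1},{"x":45.6,"y":0,"z":5,"spin":0,"fingers":1},{"x":52,"y":0,"z":9,"spin":0,"fingers":1},{"x":57.9,"y":0,"z":14,"spin":0,"fingers":1}])

```text
clock: 29.55
eef_pos: [0.5485, -0.0757, 0.0757]
tool_rot: [0.683, 0.73, 0.003, -0.001]
ft_force: [-10.7, 11.4, 22.7]
grip_width: 0.0101
grasp_force: 59.9
```

jog_arm(motion=[{"x":5.5,"y":0,"z":6,"spin":0,"fingers":1},{"x":9.5,"y":0,"z":12,"spin":0,"fingers":1},{"x":12.5,"y":0,"z":18,"spin":0,"fingers":1},{"x":15,"y":0,"z":24,"spin":0,"fingers":1},{"x":15.5,"y":0,"z":27,"spin":0,"fingers":1},{"x":15.5,"y":0,"z":29,"spin":0,"fingers":1},{"x":15.5,"y":0,"z":29,"spin":0,"fingers":1}])

```text
clock: 30.42
eef_pos: [0.5468, -0.0538, 0.0456]
tool_rot: [0.681, 0.732, 0.007, -0.006]
ft_force: [-10.6, 26.2, 20.6]
grip_width: 0.01
grasp_force: 100.5
```

jog_arm(motion=[{"x":-4,"y":0,"z":0,"spin":0,"fingers":0.3},{"x":-4,"y":0,"z":0,"spin":0,"fingers":0.2},{"x":-4,"y":0,"z":-40,"spin":0,"fingers":0.2},{"x":10,"y":0,"z":-95,"spin":0,"fingers":0.2},{"x":10,"y":0,"z":-120,"spin":0,"fingers":0.5},{"x":-30,"y":0,"z":-120,"spin":0,"fingers":1},{"x":-30,"y":0,"z":-120,"spin":0,"fingers":1}])

```text
clock: 31.3
eef_pos: [0.5507, -0.0959, 0.1629]
tool_rot: [0.685, 0.728, 0.0, 0.001]
ft_force: [0.1, -0.1, -0.6]
grip_width: 0.0002
grasp_force: 0.0
```

```bash
python3 - <<'E'
from h import *
w=shot('wrist','w14');d=shot('side','d14');o=readout.get_obs();print(o['eef_pos'],o['ft_force'],o['clock'],o['grip_width'])
cv2.imwrite('pics/c14.png',np.hstack([w['pixels'],cv2.resize(d['pixels'][150:260,210:330],(288,384))])[:,:,::-1])
print(proj(w,[[.5475,-.059,.0545]]))
E
```

```text
[ 0.54982541 -0.0940049   0.16200072] [ 0.69216428  0.44515104 -0.41238495] 31.4 2.874831141426508e-06
[[255.33786338 145.71946766]]
```

View pics/c14.png

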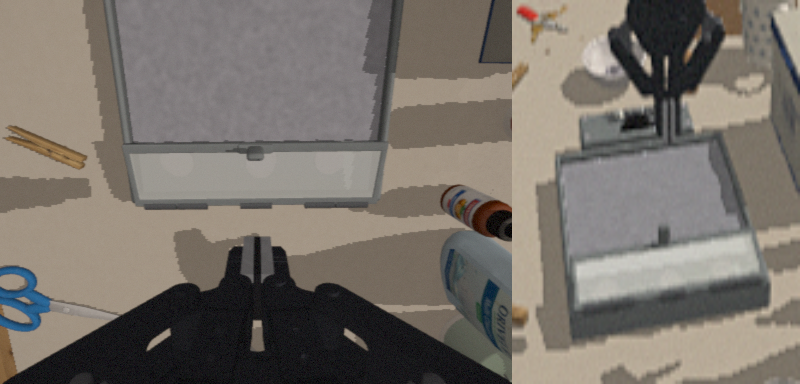

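The lid is almost shut, with its grip at (256,153) and perhaps a few degrees ajar. I'll press down on the frame beside the grip with shut fingers.

jog_arm(motion=[{"x":31,"y":30,"z":40,"spin":0,"fingers":1},{"x":31,"y":30,"z":90,"spin":0,"fingers":1},{"x":31,"y":30,"z":105,"spin":0,"fingers":1},{"x":31,"y":30,"z":115,"spin":0,"fingers":1},{"x":31,"y":30,"z":121,"spin":0,"fingers":1},{"x":31,"y":30,"z":126,"spin":0,"fingers":1},{"x":31,"y":30,"z":129,"spin":0,"fingers":1},{"x":31,"y":30,"z":129,"spin":0,"fingers":1}])

```text
clock: 32.4
eef_pos: [0.5779, -0.0605, 0.0335]
tool_rot: [0.684, 0.73, 0.0, 0.0]
ft_force: [-0.3, 0.2, -1.3]
grip_width: 0.0001
grasp_force: 0.0
```

jog_arm(motion=[{"x":0,"y":0,"z":1.5,"spin":0,"fingers":1},{"x":0,"y":0,"z":3,"spin":0,"fingers":1},{"x":0,"y":0,"z":3,"spin":0,"fingers":1}])

```text
clock: 32.78
eef_pos: [0.5781, -0.0605, 0.0331]
tool_rot: [0.684, 0.73, 0.001, 0.001]
ft_force: [-4.2, -0.5, 14.3]
grip_width: -0.0003
grasp_force: 7.3
```

The lid stops firmly at z 33 with 14 N, so it is shut on the rims. On to the wheel, turning the tool so its 22 mm tip width runs along the tray's x.

jog_arm(motion=[{"x":0,"y":0,"z":-40,"spin":0,"fingers":1},{"x":10,"y":0,"z":-85,"spin":-10,"fingers":1},{"x":50,"y":-5,"z":-90,"spin":-20,"fingers":1},{"x":100,"y":-10,"z":-90,"spin":-30,"fingers":1},{"x":150,"y":-20,"z":-90,"spin":-40,"fingers":1},{"x":200,"y":-30,"z":-90,"spin":-50,"fingers":1},{"x":220,"y":-30.5,"z":-90,"spin":-60,"fingers":1},{"x":220,"y":-30.5,"z":-90,"spin":-70,"fingers":1}])

```text
clock: 33.78
eef_pos: [0.5327, 0.1593, 0.1205]
tool_rot: [0.137, 0.991, 0.0, 0.0]
ft_force: [0.0, -1.2, -0.1]
grip_width: -0.0001
grasp_force: 0.0
```

jog_arm(motion=[{"x":0,"y":0,"z":0,"spin":-10,"fingers":1},{"x":0,"y":0,"z":0,"spin":-20,"fingers":1},{"x":0,"y":0,"z":0,"spin":-20,"fingers":1},{"x":0,"y":0,"z":0,"spin":-20,"fingers":1}])

```text
clock: 34.28
eef_pos: [0.533, 0.1572, 0.1203]
tool_rot: [-0.031, 1.0, 0.0, 0.0]
ft_force: [-0.4, 0.8, -0.1]
grip_width: -0.0
grasp_force: 0.0
```

```bash
python3 - <<'E'
from h import *
w=shot('wrist','w15');o=readout.get_obs();print(o['eef_pos'],R.from_quat(o['tool_rot']).as_matrix().round(3),o['ft_force'],o['clock'])
# wheel: darkest blob near predicted
p=proj(w,[[.533,.1564,.05]])[0];print('pred',p)
g=cv2.cvtColor(w['pixels'],cv2.COLOR_RGB2GRAY);u,v=p.astype(int)
m=(g[v-60:v+60,u-40:u+40]<38).astype(np.uint8);n,L,st,ce=cv2.connectedComponentsWithStats(m)
for i in range(1,n):
    if st[i,4]>150: print(st[i],ce[i]+[u-40,v-60], ray(w,st[i,:2]+st[i,2:4]/2+[u-40,v-60],.05).round(4))
E
```

```text
[0.53302602 0.15714098 0.12023836] [[-0.998 -0.063  0.   ]
 [-0.063  0.998  0.   ]
 [-0.     0.    -1.   ]] [-0.20811011 -0.87382666  0.60265124] 34.325
pred [256.87836401 205.43718936]
[ 29  20  17  59 882] [253.25510204 193.88095238] [[0.5247 0.1534 0.05  ]]
[ 62  35   4  56 151] [279.70860927 205.87417219] [[0.5339 0.1735 0.05  ]]
[ 38  92   7  28 169] [256.76923077 251.36094675] [[0.5703 0.1592 0.05  ]]
[ 12 102  14  18 218] [234.87155963 256.01834862] [[0.5757 0.1421 0.05  ]]
[ 56 102  15  18 218] [278.8853211  255.94495413] [[0.5735 0.1765 0.05  ]]
```

jog_arm(motion=[{"x":9,"y":-2.5,"z":50,"spin":0,"fingers":1},{"x":9,"y":-2.5,"z":64,"spin":0,"fingers":1},{"x":9,"y":-2.5,"z":68,"spin":0,"fingers":1},{"x":9,"y":-2.5,"z":70,"spin":0,"fingers":1},{"x":9,"y":-2.5,"z":71,"spin":0,"fingers":1},{"x":9,"y":-2.5,"z":71,"spin":0,"fingers":1}])

```text
clock: 35.08
eef_pos: [0.5249, 0.1543, 0.05]
tool_rot: [-0.032, 0.999, 0.0, 0.001]
ft_force: [-0.5, -0.5, 0.6]
grip_width: 0.0
grasp_force: 0.0
```

Just at the surface. Press 1.5 mm and drag one click, then lift.

jog_arm(motion=[{"x":0,"y":0,"z":2,"spin":0,"fingers":1},{"x":0,"y":0,"z":2,"spin":0,"fingers":1},{"x":-4,"y":0,"z":2,"spin":0,"fingers":1},{"x":-8,"y":0,"z":2,"spin":0,"fingers":1},{"x":-12,"y":0,"z":2,"spin":0,"fingers":1},{"x":-13.5,"y":0,"z":2,"spin":0,"fingers":1},{"x":-13.5,"y":0,"z":2,"spin":0,"fingers":1}])

```text
clock: 35.95
eef_pos: [0.5396, 0.1555, 0.0494]
tool_rot: [-0.032, 0.999, 0.0, 0.002]
ft_force: [-0.2, 0.0, 7.4]
grip_width: 0.0001
grasp_force: 3.7
```

```bash
cat > ptr.py <<'E'
from h import *
def ptr(f):
    w=shot('wrist',f);tr=np.load('tray.npz');M,t=tr['M'],tr['t']+np.array([2.2,3.7])
    xs=np.arange(-40,41,.5); g=cv2.cvtColor(w['pixels'],cv2.COLOR_RGB2GRAY)
    im=[]
    for y in np.arange(163,190,.5):
        q=np.c_[xs,np.full(len(xs),y)]@M.T+t; uv=proj(w,np.c_[q/1000,np.full(len(q),.037)]).astype(np.float32)
        im.append(cv2.remap(g,uv[:,0].reshape(1,-1),uv[:,1].reshape(1,-1),cv2.INTER_LINEAR)[0])
    im=np.array(im); cv2.imwrite('pics/'+f+'_rect.png',cv2.resize(im,None,fx=4,fy=4)); return im,xs
E
python3 - <<'E'
from ptr import *
im,xs=ptr('w16')
o=readout.get_obs();print(o['eef_pos'],o['ft_force'],o['clock'])
m=(im>150).astype(np.uint8);n,L,st,ce=cv2.connectedComponentsWithStats(m)
for i in range(1,n):
    if st[i,4]>4: print('x',xs[0]+ce[i][0]/2,'y',163+ce[i][1]/2,st[i,2:])
E
```

```text
[0.53960802 0.15540442 0.04939504] [-0.84660001 -0.69686913  6.62513598] 36.0
x -10.966666666666665 y 174.90277777777777 [ 15  25 180]
x -29.5 y 178.91379310344828 [ 3 20 58]
x -21.454545454545453 y 176.8181818181818 [ 3 12 33]
x -5.470588235294116 y 176.75 [ 3 12 34]
x 2.5 y 177.08823529411765 [ 3 12 34]
x 10.5 y 179.0 [ 3 21 59]
x 18.5 y 177.08823529411765 [ 3 12 34]
x 26.5 y 177.08823529411765 [ 3 12 34]
x -13.625 y 177.66666666666666 [ 3  7 12]
x -34.73913043478261 y 189.47826086956522 [22  2 23]
x -25.75 y 189.5 [6 1 6]
x -18.25 y 189.5 [6 1 6]
x 27.25 y 189.5 [12  1 12]
```

The marks are clear: nil at tray x -29.5, then every 8 mm. The pointer is at about 2 while still pressed. I'll repeat the stroke.

jog_arm(motion=[{"x":0,"y":0,"z":-9,"spin":0,"fingers":1},{"x":13,"y":0,"z":-9,"spin":0,"fingers":1},{"x":13,"y":0,"z":-3,"spin":0,"fingers":1},{"x":13,"y":0,"z":0,"spin":0,"fingers":1},{"x":13,"y":0,"z":0,"spin":0,"fingers":1},{"x":8,"y":0,"z":0,"spin":0,"fingers":1},{"x":3,"y":0,"z":0,"spin":0,"fingers":1},{"x":0,"y":0,"z":0,"spin":0,"fingers":1}])

```text
clock: 37.0
eef_pos: [0.5397, 0.1553, 0.0495]
tool_rot: [-0.032, 0.999, 0.0, 0.002]
ft_force: [-2.1, -1.3, 12.8]
grip_width: -0.0002
grasp_force: 6.8
```

jog_arm(motion=[{"x":0,"y":0,"z":0,"spin":0,"fingers":1},{"x":0,"y":0,"z":-9,"spin":0,"fingers":1},{"x":13,"y":0,"z":-9,"spin":0,"fingers":1},{"x":13,"y":0,"z":-9,"spin":0,"fingers":1}])

```text
clock: 37.5
eef_pos: [0.5223, 0.1538, 0.0552]
tool_rot: [-0.033, 0.999, -0.0, -0.002]
ft_force: [0.8, 0.9, -0.7]
grip_width: 0.0001
grasp_force: 0.0
```

```bash
cat >> ptr.py <<'E'
def rep(f):
    im,xs=ptr(f);o=readout.get_obs();print(o['eef_pos'],o['ft_force'],o['clock'])
    n,L,st,ce=cv2.connectedComponentsWithStats((im>150).astype(np.uint8))
    for i in range(1,n):
        if st[i,4]>30: print('x',xs[0]+ce[i][0]/2,'y',163+ce[i][1]/2,st[i,2:])
E
python3 -c "from ptr import *;rep('w17')"
```

```text
[0.52315886 0.15391227 0.05538353] [ 0.22125553 -0.37708435 -0.15516627] 37.55
x -4.03448275862069 y 174.89080459770116 [ 15  25 174]
x -29.482758620689655 y 178.75 [ 3 20 58]
x -21.5 y 177.0 [ 3 11 33]
x -13.5 y 176.91176470588235 [ 3 12 34]
x 2.4848484848484844 y 176.83333333333334 [ 3 12 33]
x 10.49107142857143 y 179.08035714285714 [ 3 19 56]
x 18.484375 y 177.078125 [ 3 11 32]
```

The pointer is at 3. Three more clicks to go.

jog_arm(motion=[{"x":0,"y":0,"z":7,"spin":0,"fingers":1},{"x":0,"y":0,"z":9,"spin":0,"fingers":1},{"x":0,"y":0,"z":9,"spin":0,"fingers":1},{"x":-5,"y":0,"z":9,"spin":0,"fingers":1},{"x":-10,"y":0,"z":9,"spin":0,"fingers":1},{"x":-13,"y":0,"z":9,"spin":0,"fingers":1},{"x":-13,"y":0,"z":9,"spin":0,"fingers":1}])

```text
clock: 38.42
eef_pos: [0.5404, 0.1555, 0.0492]
tool_rot: [-0.032, 0.999, 0.001, 0.003]
ft_force: [0.8, -0.9, 10.7]
grip_width: -0.0004
grasp_force: 5.2
```

jog_arm(motion=[{"x":0,"y":0,"z":-9,"spin":0,"fingers":1},{"x":13,"y":0,"z":-9,"spin":0,"fingers":1},{"x":13,"y":0,"z":-3,"spin":0,"fingers":1},{"x":13,"y":0,"z":0,"spin":0,"fingers":1},{"x":13,"y":0,"z":0,"spin":0,"fingers":1},{"x":8,"y":0,"z":0,"spin":0,"fingers":1},{"x":3,"y":0,"z":0,"spin":0,"fingers":1},{"x":0,"y":0,"z":0,"spin":0,"fingers":1}])

```text
clock: 39.42
eef_pos: [0.5397, 0.1553, 0.0495]
tool_rot: [-0.032, 0.999, 0.0, 0.002]
ft_force: [-0.3, -0.7, 13.5]
grip_width: -0.0002
grasp_force: 6.9
```

jog_arm(motion=[{"x":0,"y":0,"z":0,"spin":0,"fingers":1},{"x":0,"y":0,"z":-9,"spin":0,"fingers":1},{"x":13,"y":0,"z":-9,"spin":0,"fingers":1},{"x":13,"y":0,"z":-9,"spin":0,"fingers":1}])

```text
clock: 39.92
eef_pos: [0.5222, 0.1538, 0.0551]
tool_rot: [-0.033, 0.999, -0.0, -0.002]
ft_force: [-1.1, -0.7, -0.2]
grip_width: -0.0001
grasp_force: 0.0
```

```bash
python3 -c "from ptr import *;rep('w18')"
```

```text
[0.52305014 0.15391724 0.05528273] [ 0.16166152  0.10746075 -0.43151347] 39.975
x 11.907738095238095 y 175.5625 [ 14  27 168]
x -29.49122807017544 y 178.83333333333334 [ 3 20 57]
x -21.484375 y 177.078125 [ 3 11 32]
x -13.484848484848484 y 176.83333333333334 [ 3 12 33]
x -5.5 y 177.0 [ 3 11 33]
x 2.5151515151515156 y 176.83333333333334 [ 3 12 33]
x 18.484848484848484 y 177.16666666666666 [ 3 12 33]
```

At 5 now. One more click, then I'll retreat and check.

jog_arm(motion=[{"x":0,"y":0,"z":7,"spin":0,"fingers":1},{"x":0,"y":0,"z":9,"spin":0,"fingers":1},{"x":0,"y":0,"z":9,"spin":0,"fingers":1},{"x":-5,"y":0,"z":9,"spin":0,"fingers":1},{"x":-10,"y":0,"z":9,"spin":0,"fingers":1},{"x":-13,"y":0,"z":9,"spin":0,"fingers":1},{"x":-13,"y":0,"z":9,"spin":0,"fingers":1},{"x":-13,"y":0,"z":-5,"spin":0,"fingers":1}])

```text
clock: 40.98
eef_pos: [0.5371, 0.1548, 0.0606]
tool_rot: [-0.032, 0.999, -0.0, -0.001]
ft_force: [-0.2, -0.5, -0.5]
grip_width: 0.0001
grasp_force: 0.0
```

jog_arm(motion=[{"x":0,"y":0,"z":-50,"spin":0,"fingers":1},{"x":0,"y":0,"z":-110,"spin":0,"fingers":1},{"x":-30,"y":-20,"z":-160,"spin":0,"fingers":1},{"x":-60,"y":-50,"z":-190,"spin":0,"fingers":1},{"x":-60,"y":-50,"z":-190,"spin":0,"fingers":1},{"x":-60,"y":-50,"z":-190,"spin":0,"fingers":1}])

```text
clock: 41.72
eef_pos: [0.5999, 0.109, 0.2498]
tool_rot: [-0.032, 0.999, 0.0, -0.001]
ft_force: [0.5, -0.1, -0.1]
grip_width: 0.0
grasp_force: 0.0
```

```bash
python3 - <<'E'
from ptr import *
rep('w19')
w=np.load('pics/w19.npz')
cv2.imwrite('pics/w19b.png',cv2.resize(w['pixels'][:,:,::-1],(800,600),interpolation=cv2.INTER_CUBIC))
E
```

```text
[0.59935613 0.1092747  0.24943538] [ 0.00757404 -0.15908397  0.19793065] 41.775
x 18.961077844311376 y 175.35329341317365 [ 13  25 167]
x -29.271428571428572 y 179.1142857142857 [ 2 19 35]
x 10.742424242424242 y 179.12121212121212 [ 2 17 33]
```

View pics/w19b.png

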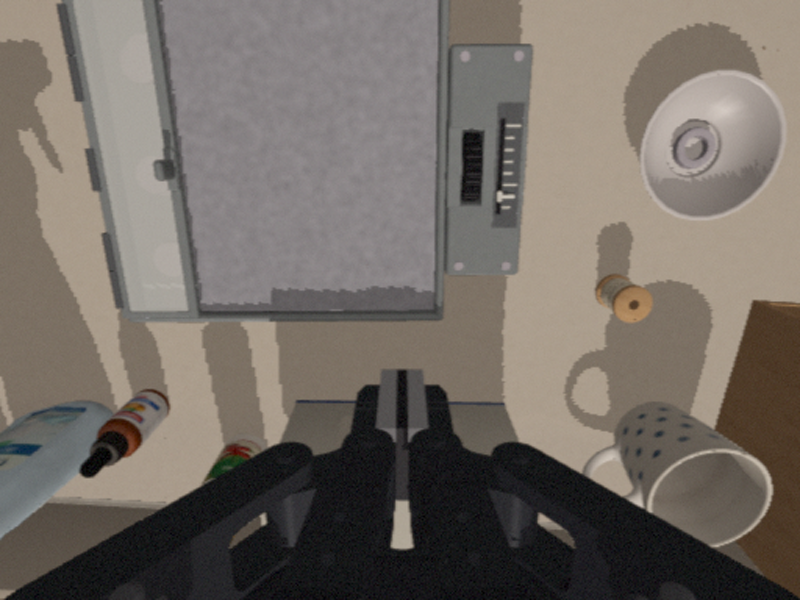

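The last view shows the board clear and the lid shut with discs visible through it. The pointer is at mark 6 at (503,197), between the long 5 at row 185 and the 7 at row 208, and the rings are in the dish at (693,147). I'm handing in.

```bash
python3 -c "from h import *;print(bot.job_done())"
```

```text
the job is handed in; nothing more can be done
None
```

The job is handed in at about 42 s: the rings are in the dish, all six tokens are in the trough under the shut lid, and the tally's pointer stands at 6; I did not see the jar, reel or tin disturbed.

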